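# Click the sizing jig's sliding fence into its notch and hold it

### The job

The blue sliding fence of the rice-cake sizing jig must be set for the next batch. Take its black T handle, first turn it until the notch in the yellow disc faces the red hook, then slide the fence along the rail towards the end stop until you feel the spring ball click into the notch between the yellow lines, without running past it. Finish with the handle still gripped and the fence held in that notch; leave the cake and the bowl beside the jig alone.

Things in the scene. Friction and masses are not known exactly. Their poses are not given: they have to be found in the camera images.
- jig: Sizing jig fixed to the table: aluminium base 250 x 400 x 12 mm (x -95 to +155, y +-200 mm) with a steel rail along y, 39 mm wide, top 30 mm above the table. Origin: on the table under the rail's middle. y axis: along the rail to the end stop, a plate across the base at y = +190, 62 mm high. x axis: across the rail, within 0.3 rad of world x.
- carriage: Blue carriage sliding along the rail (y = -80 to +80 mm of the jig; starts near the -y end; about 1.2 N friction). Plate 112 x 66 mm, top 45 mm above the table; carries the T handle, the ball pin with red hook, and on its +x side the steel fence, 58 mm high. Origin: at table height under the ball pin, on the rail's centre line; axes as the jig's.
- handle (a point): Centre of the black T handle's grip bar, 90 mm above the table: 50 mm long (x), 14 mm thick (y, pinch here), 28 mm high (76 to 104 mm up). It turns with the yellow disc below (60 mm wide, top 55 mm up) about the vertical through this point. +x: bar end with yellow dash, the side of the disc's notch. All else on the carriage is below 64 mm, so fingers reaching 66 mm clear it.
- knob (a joint): Turn of handle and disc relative to the carriage (rad), anticlockwise from above positive, range -0.5 to 1.4. At 0 the disc's notch faces the red hook squarely (handle's x axis parallel to the jig's x axis). Starts at 0.4 to 1.25: turn it clockwise. Friction under 0.15 N m; stays where left.
- ball (a point): Lowest point of the sprung steel ball (12 mm) on the rail's centre line, under the pin's round red cap, 36 mm to the jig's +x side of the handle axis. The pin's red hook rests on the disc and keeps the ball 1.5 mm above the strip until the disc's notch faces it (within 0.2 rad). Over the rail's notch it then drops 3 mm; pushing on out of it takes about 10 N along the rail.
- notch (a point): Middle of the rail's notch, at the strip's top, 24 mm above the table: a V groove 11 mm wide, yellow inside, with a thin yellow line on either side, in the dark strip inside the rail, 0 to 60 mm on the end-stop side of the rail's middle. Axes as the jig's (y towards the end stop). The fence is in place when the ball is in this groove.
- cake_mid (a point): Green leaf-wrapped cake with cream bands, 110 x 110 x 50 mm, 0.6 kg, beside the jig; its centre. Not to be disturbed.
- bowl_mid (a point): Metal bowl, 130 mm across and 55 mm high, beside the jig; its centre half-way up. Not to be disturbed.

How it is judged:
By the outcome, as a careful person would: the job done as asked, in the order asked, and still so for the second after the job is handed in, while the arm keeps its last pose, push and grip.
It also fails if it takes over 45 s, if anything falls off the work surface, if the arm or the gripper's body presses on something with over 40 N, if the wrist force passes 120 N, or if a joint passes its speed limit or range.

### The arm

A 6-joint arm with a two-finger parallel gripper is mounted at the origin on the work surface. World frame = base frame: x ahead of the robot, y to its left, z up, the work surface at z = 0. Lengths are in m, angles in rad, forces in N, time in s.
With the tool pointing down it reaches from about 0.275 to 0.75 m from the base axis. Payload 10.2 kg.
Tool frame: the origin (TCP) lies midway between the tips of the shut fingers; the grasp point (between the pads) lies 19 mm behind it (env.hold_point_z is the distance from the TCP to the grasp point, in m); x points along the fingers, z is the direction in which the jaws open and shut, and the axes are right-handed (so a half turn about x gives the same grasp; the last joint's range is limited). The gripper opens to 85 mm and grips with 20 to 120 N. Pads are 22 mm wide; open, the fingers measure 114 mm over their backs; the gripper's body (76 mm by 85 mm) begins 54 mm behind the grasp point. The pads swing forward as they close: fully open they stand 13 mm farther back than shut.
Start: joints at [-1.393, 0.313, 1.498, -0, 1.331, -0.223], TCP at [0.205, -0.483, 0.198] pointing down, gripper open.
Joint ranges: [-2.94, 2.94], [-0.97, 2.17], [0.19, 2.56], [-1.23, 4.37], [0.02, 3.11], [-2.88, 2.88]. Speed limits (rad/s): [2.39, 2.39, 3.01, 3.14, 3.14, 3.14].

### API

Orientations are given as a unit quaternion [x, y, z, w].
In Python, from bench import env, kinematics, monitor, eyes, job gives the robot as it stands. The module is installed in compiled form; this text tells all that it offers. Calls block until the motion is done:
- env.reach(position, orientation): joint-space move of the TCP to a pose.
- env.movel(position, velocity=0.15, frame=None, guard=None): straight line of the TCP; frame=None keeps the orientation; velocity is the mean speed in m/s. With guard (N) it stops when the force on the tool has changed by that much, and returns True; else False.
- env.set_joints(angles): joint-space move.
- env.release() and env.close_gripper(effort=None): open the fingers fully, or close them until they stop; effort is the grip in N (None keeps the last).
- env.hold(seconds).
- kinematics.ik(position, orientation): joint angles nearest the present ones, or None.
- monitor.sense(): the state.
- eyes.grab_frame(name): name is "scene" or "top" or "wrist"; returns a dict with "frame" (384x512x3 uint8, red, green, blue), "mtx" (3x3 intrinsics, pixels), "view" (4x4, takes a point from world to camera coordinates). Camera axes: x right, y down, z forward; pixel columns grow to the right and rows downward; lengths in m; the calibration is good to about 2 mm. A picture is of the moment at which its call begins. There is no depth.
A pose or a line that the arm cannot do raises env.MotionError and nothing moves.
- job.hand_in(): hands the job in, once; it reports no verdict.
The state is a dict: "clock": time; "joints": joint angles; "qvel": joint speeds; "joint_efforts": joint torques, N m; "position": TCP position; "ee_rot": TCP orientation; "contact_force": force on the tool from outside, world axes, zero at the start; "ft_torque": the same for the moment, N m; "finger_gap": opening from 0.0 (shut) to 1.0 (fully open).
Only numpy, scipy, OpenCV 4.12 (cv2) and the standard library are available. Lean on these libraries where they do the work, as an engineer would, in place of code of your own. Each camera call takes 0.05 s, during which the arm holds its last target. There are 200 camera calls.

## Working session

There is one attempt and no reset: what is moved stays moved. The work goes in short steps, each a Python script; the robot and the scene stay as the last script left them, time stands still between calls to the robot, and variables do not carry over. Pictures are saved under pics/ and viewed, about 8 in all and at most 12, crops included, and the job is handed in when it is done.

```bash
mkdir -p pics; cat > h.py <<'E'
from bench import env, kinematics, monitor, eyes, job
import numpy as np, cv2
def grab(n,f):
    d=eyes.grab_frame(n); cv2.imwrite(f'pics/{f}.png',d['frame'][:,:,::-1]); np.savez(f'pics/{f}.npz',mtx=d['mtx'],view=d['view']); return d
def ray(f,uv,z):
    d=np.load(f'pics/{f}.npz'); R=d['view'][:3,:3]; t=d['view'][:3,3]
    c=-R.T@t; v=R.T@np.linalg.solve(d['mtx'],[uv[0],uv[1],1]); return c+v*(z-c[2])/v[2]
def proj(f,p):
    d=np.load(f'pics/{f}.npz'); q=d['mtx']@(d['view']@np.r_[p,1])[:3]; return q[:2]/q[2]
E
python3 - <<'E'
from h import *
for n in('scene','top'): grab(n,n+'0')
a=cv2.imread('pics/scene0.png');b=cv2.imread('pics/top0.png')
cv2.imwrite('pics/s0.png',cv2.resize(a,(800,600),interpolation=cv2.INTER_CUBIC));cv2.imwrite('pics/t0.png',cv2.resize(b,(800,600),interpolation=cv2.INTER_CUBIC))
for n in('scene0','top0'):
    d=np.load(f'pics/{n}.npz');print(d['mtx'],d['view'])
s=monitor.sense();print(s['position'],s['ee_rot'],s['clock'],env.hold_point_z)
E
```

```text
[[491.05801863   0.         258.99232079]
 [  0.         491.05801863 197.53220695]
 [  0.           0.           1.        ]] [[-0.49199497  0.87059327  0.0028814   0.27697684]
 [ 0.64861104  0.36875072 -0.66582777 -0.29183036]
 [-0.5807277  -0.32571501 -0.74609991  1.60284087]
 [ 0.          0.          0.          1.        ]]
[[351.3508847    0.         258.52880038]
 [  0.         351.3508847  183.86996633]
 [  0.           0.           1.        ]] [[-0.00826939 -0.999639   -0.02556353  0.00940852]
 [-0.99498389  0.01077418 -0.09945337  0.53677776]
 [ 0.09969289  0.02461288 -0.99471379  0.91201324]
 [ 0.          0.          0.          1.        ]]
[ 0.2047681  -0.48312875  0.19800022] [ 0.3907551   0.5898064  -0.390174    0.58923944] 0.1 0.0187
```

View pics/t0.png

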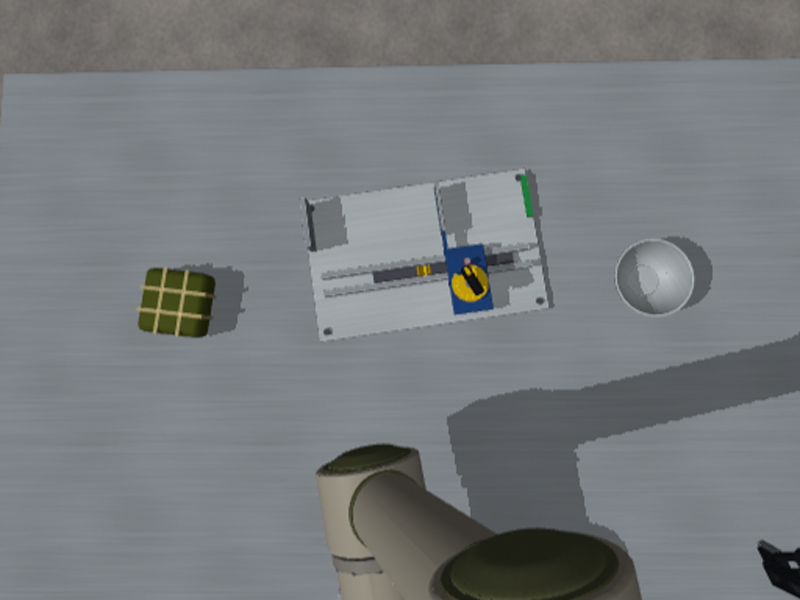

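View pics/s0.png

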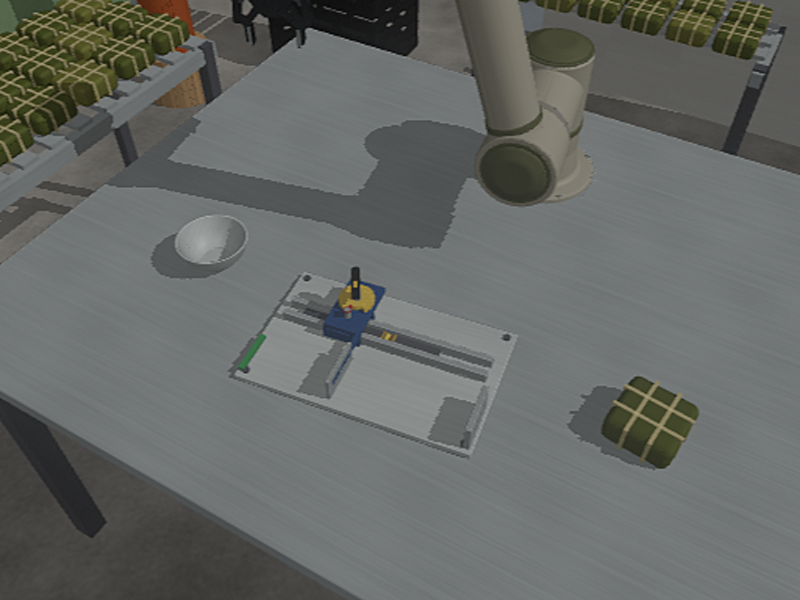

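The top view shows the jig with corners at about (303,198), (528,168), (552,305) and (320,340) in 800-px scale. The end stop is on the left, the handle at about (472,280), and the notch at (424,270). The cake is left of the jig and the bowl right of it, both clear. In the scene view, the handle is at (355,283) and the notch at (388,337).

```bash
python3 - <<'E'
from h import *
c=[ray('top0',np.array(p)*.64,.012) for p in((303,198),(528,168),(552,307),(320,341))]
for p in c: print(p)
print('notch',ray('top0',np.array((424,270.5))*.64,.024))
print('handle',ray('top0',np.array((472,280))*.64,.104))
a=cv2.imread('pics/top0.png')[100:220,185:360]
cv2.imwrite('pics/t1.png',cv2.resize(a,None,fx=4.5,fy=4.5,interpolation=cv2.INTER_CUBIC))
E
```

```text
[0.69953898 0.18254543 0.012     ]
[ 0.74763599 -0.21617939  0.012     ]
[ 0.50153204 -0.24969188  0.012     ]
[0.44667999 0.15047866 0.012     ]
notch [ 0.56577826 -0.03036171  0.024     ]
handle [ 0.5394442 -0.1043207  0.104    ]
```

View pics/t1.png

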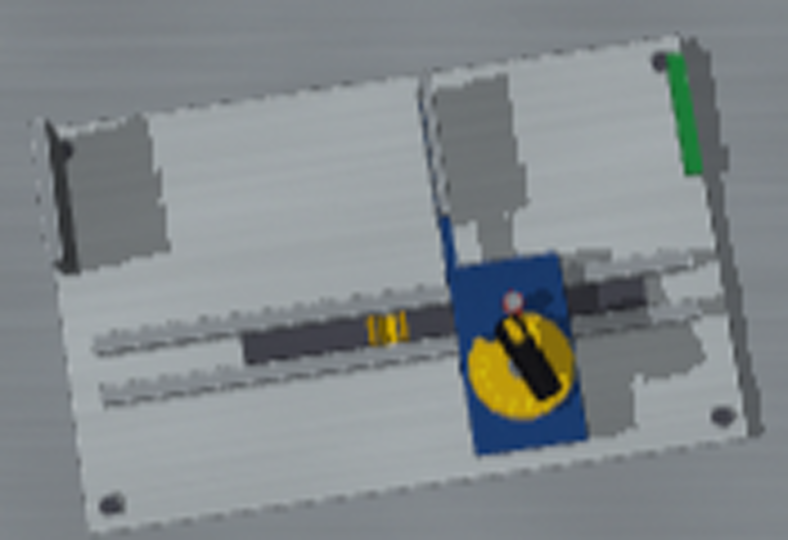

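```bash
cat >> h.py <<'E'
from scipy.spatial.transform import Rotation as Rn
def quat(th,flip=False):
    # tool x down, tool z (jaws) along handle y at world angle th+pi/2
    s=-1 if flip else 1
    z=s*np.array([-np.sin(th),np.cos(th),0]); x=np.array([0,0,-1.]); y=np.cross(z,x)
    return Rn.from_matrix(np.c_[x,y,z]).as_quat()
E
python3 - <<'E'
from h import *
o=np.array([185,100])
f=lambda p,z:ray('top0',np.array(p)/4.5+o,z)
print('bar',f((507,322),.104),f((552,395),.104),f((529.5,358.5),.104)); print('notch',f((388,328),.024),'cap',f((513,301),.06))
h=f((529.5,358.5),.104)
for fl in(0,1): print(kinematics.ik([h[0],h[1],.3],quat(.5,fl)),kinematics.ik([h[0],h[1],.07],quat(.13,fl)))
E
```

```text
bar [ 0.55843327 -0.09391372  0.104     ] [ 0.51823287 -0.11747988  0.104     ] [ 0.53827943 -0.10572824  0.104     ]
notch [ 0.56640838 -0.02999928  0.024     ] cap [ 0.57645991 -0.10143873  0.06      ]
[-4.07578841e-01  3.19385259e-01  1.22855224e+00 -4.44089210e-16
  1.59365515e+00 -2.47837517e+00] [-4.07578841e-01  4.96232166e-01  1.58784226e+00 -4.44089210e-16
  1.05751823e+00 -2.10837517e+00]
[-4.07578841e-01  3.19385259e-01  1.22855224e+00 -4.44089210e-16
  1.59365515e+00  6.63217486e-01] [-4.07578841e-01  4.96232166e-01  1.58784226e+00 -4.44089210e-16
  1.05751823e+00  1.03321749e+00]
```

```bash
python3 - <<'E'
from h import *
env.reach([0.538,-0.106,.27],quat(.5,True))
grab('wrist','w0'); d=np.load('pics/w0.npz'); print(d['mtx'],d['view'])
cv2.imwrite('pics/w0b.png',cv2.resize(cv2.imread('pics/w0.png'),(800,600),interpolation=cv2.INTER_CUBIC)); s=monitor.sense();print(s['clock'],s['position'],s['contact_force'])
E
```

```text
[[273.38205713   0.         255.71739722]
 [  0.         273.38205713 188.78763214]
 [  0.           0.           1.        ]] [[ 4.78065625e-01 -8.78324003e-01 -4.52300123e-04 -3.49644110e-01]
 [-8.39608350e-01 -4.57144048e-01  2.93389055e-01  3.44154575e-01]
 [-2.57897416e-01 -1.39879467e-01 -9.55993022e-01  5.71348596e-01]
 [ 0.00000000e+00  0.00000000e+00  0.00000000e+00  1.00000000e+00]]
1.9917 [ 0.53777127 -0.10688157  0.26982014] [0.72455496 0.66651374 0.0596181 ]
```

View pics/w0b.png

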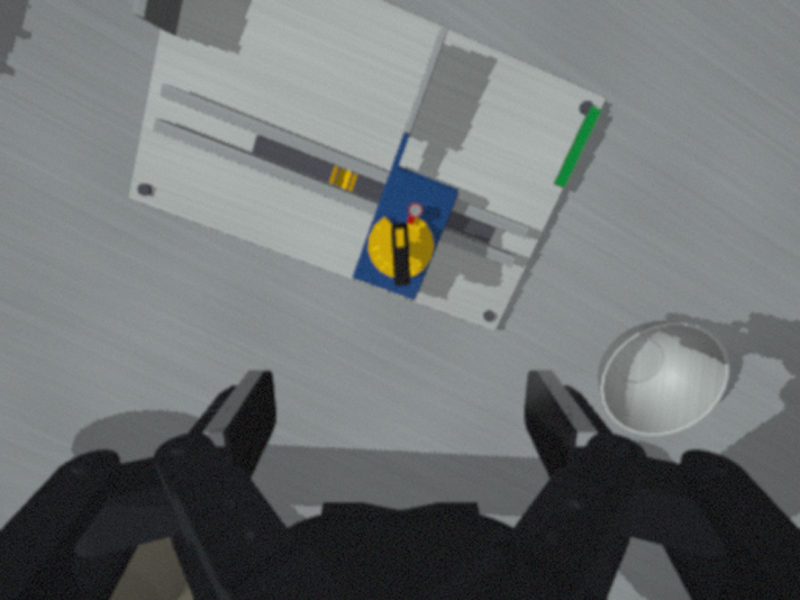

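The wrist view shows the handle bar nearly upright at about (400,253), the dash at its top, the red cap at (415,210) and the notch at (343,178). I'll enlarge it.

```bash
python3 - <<'E'
from h import *
a=cv2.imread('pics/w0.png')[95:195,195:305]
cv2.imwrite('pics/w0c.png',cv2.resize(a,None,fx=6,fy=6,interpolation=cv2.INTER_CUBIC))
E
```

```text
(no output)
```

View pics/w0c.png

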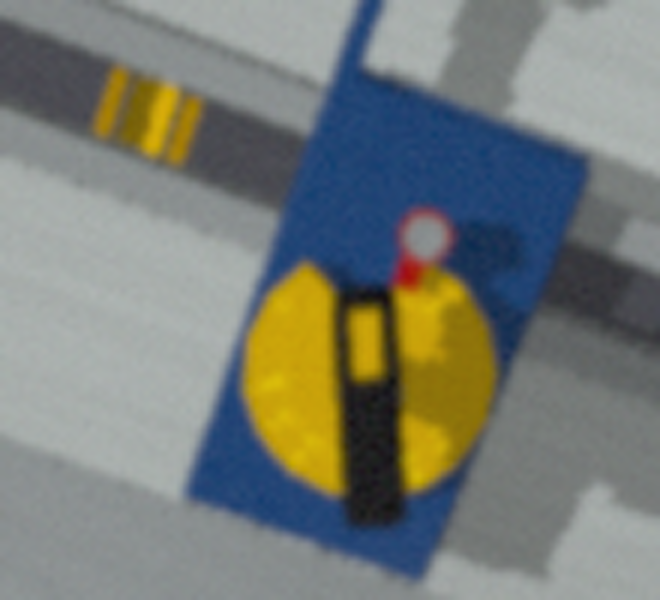

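```bash
python3 - <<'E'
from h import *
from scipy.optimize import least_squares
o=np.array([195,95]); P=lambda p:np.array(p)/6+o-.4
f=lambda p,z:ray('w0',P(p),z)
c=[f(p,.045)[:2] for p in((362,68),(590,155),(420,582),(188,495))]
print(np.array(c)); 
for i,j in((3,0),(2,1)): v=c[j]-c[i];print('xdir',np.arctan2(v[1],v[0]),np.linalg.norm(v))
for i,j in((1,0),(2,3)): v=c[j]-c[i];print('ydir',np.arctan2(-v[0],v[1]),np.linalg.norm(v))
print('disc',f((370,378),.055),'cap',f((426,235),.064))
a,b=f((366,290),.104),f((376,525),.104);print('bar z104',a,b,(a+b)/2,np.linalg.norm(a-b),np.arctan2(*(a-b)[1::-1]))
n=f((148,117),.024);print('notch',n)
d=np.load('pics/w0.npz');print('cam',-d['view'][:3,:3].T@d['view'][:3,3])
# green tip /base corners in the 800 image, z=.012
q=lambda p:ray('w0',np.array(p)*.64-.2,.012)[:2]
A,B=q((130,197)),q((499,329));v=A-B;print('base edge',A,B,np.linalg.norm(v),np.arctan2(-v[0],v[1]))
yaw=.128
for z in (.104,.076):
  for s in(25,-25):
    for w in(7,-7):
      th=np.arctan2(*(a-b)[1::-1]);h=(a+b)/2;p=np.array([h[0]+(s*np.cos(th)-w*np.sin(th))/1e3,h[1]+(s*np.sin(th)+w*np.cos(th))/1e3,z]);print(z,s,w,(proj('w0',p)-o+.4)*6)
E
```

```text
[[ 0.60161663 -0.06939822]
 [ 0.61010751 -0.12626315]
 [ 0.49808384 -0.14253057]
 [ 0.49023391 -0.08003343]]
xdir 0.09519485222401897 0.1118893144694872
xdir 0.14420617796166738 0.11319864087244227
ydir 0.14822159363388746 0.05749534311008502
ydir 0.12495030944924272 0.0629882053209101
disc [ 0.53992564 -0.10513338  0.055     ] cap [ 0.57656348 -0.09974589  0.064     ]
bar z104 [ 0.56366442 -0.09117007  0.104     ] [ 0.52036391 -0.11718893  0.104     ] [ 0.54201416 -0.1041795   0.104     ] 0.05051649377721408 0.5410740032571868
notch [ 0.56596214 -0.02834969  0.024     ]
cam [ 0.60345721 -0.06985266  0.44507594]
base edge [0.44823985 0.15033028] [ 0.50448578 -0.24614793] 0.4004479629400986 0.1409235043899149
0.104 25 7 [332.26146086 292.69981424]
0.104 25 -7 [399.86325269 289.80640321]
0.104 -25 7 [343.55502129 525.17563839]
0.104 -25 -7 [408.36356262 522.52095285]
0.076 25 7 [334.83551876 275.8187953 ]
0.076 25 -7 [397.49531164 273.12861042]
0.076 -25 7 [345.2363846  492.60683808]
0.076 -25 -7 [405.489127   490.12331036]
```

```bash
cat >> h.py <<'E'
H=np.array([.541,-.1045]); YAW=.135
ex=np.array([np.cos(YAW),np.sin(YAW)]); ey=np.array([-np.sin(YAW),np.cos(YAW)])
def st(tag=''):
    s=monitor.sense(); F=s['contact_force']; p=s['position'][:2]-H
    print(tag,'t%.1f'%s['clock'],'jig xy mm',np.round([p@ex*1e3,p@ey*1e3],2),'z%.4f'%s['position'][2],'F x,y,z',np.round([F[:2]@ex,F[:2]@ey,F[2]],2),'M',np.round(s['ft_torque'],2),'gap%.3f'%s['finger_gap']); return s
E
python3 - <<'E'
from h import *
env.reach([*H,.15],quat(.541,True))
st('above'); print(env.movel([*H,.071],velocity=.08,guard=8)); st('down')
env.close_gripper(effort=60); st('grip')
env.movel([*H,.071],velocity=.05,frame=quat((.541+YAW)/2,True)) ; st('half')
env.movel([*H,.071],velocity=.05,frame=quat(YAW,True)); st('turned')
env.hold(.2); st('rest'); grab('wrist','w1'); grab('scene','s1'); grab('top','t1b')
cv2.imwrite('pics/w1b.png',np.hstack([cv2.resize(cv2.imread('pics/w1.png')[:260,100:400],(400,347)),cv2.resize(cv2.imread('pics/s1.png')[160:240,180:280],(400,320))[:347].copy() if 0 else cv2.resize(cv2.imread('pics/s1.png')[150:250,180:295],(399,347))]))
E
```

```text
above t2.5 jig xy mm [ 0.54 -0.77] z0.1514 F x,y,z [-0.78 -0.71  1.39] M [-0.04 -0.07  0.02] gap1.001
False
down t3.7 jig xy mm [ 0.3  -0.14] z0.0715 F x,y,z [-0.36  0.22 -0.48] M [0.01 0.03 0.06] gap1.002
grip t4.5 jig xy mm [ 0.13 -0.11] z0.0712 F x,y,z [0.84 0.67 3.69] M [-0.02 -0.02 -0.04] gap0.003
half t4.8 jig xy mm [ 0.13 -0.12] z0.0712 F x,y,z [ 0.01 -0.31  3.77] M [-0.07 -0.01  0.02] gap-0.000
turned t5.2 jig xy mm [ 0.14 -0.07] z0.0712 F x,y,z [-0.09 -0.73  4.24] M [-0.09  0.02 -0.07] gap0.001
rest t5.3 jig xy mm [ 0.11 -0.08] z0.0712 F x,y,z [-1.01 -0.4   4.9 ] M [-0.11 -0.01 -0.03] gap0.002
```

View pics/w1b.png

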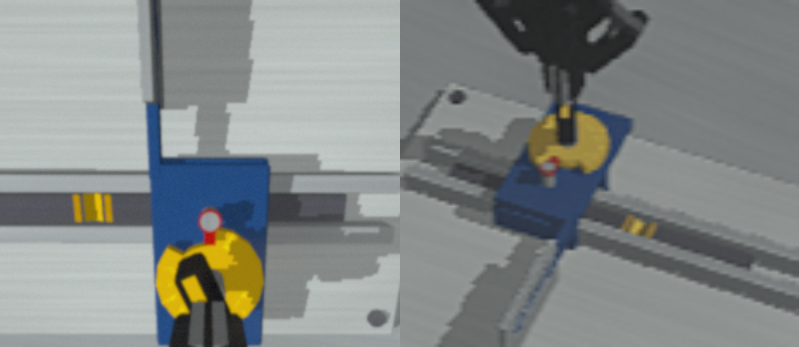

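The gap reads 0, so the jaws closed without the bar. I'll look closer.

```bash
python3 - <<'E'
from h import *
a=cv2.resize(cv2.imread('pics/w1.png')[150:350,180:340],(400,500),interpolation=cv2.INTER_CUBIC)
b=cv2.resize(cv2.imread('pics/s1.png')[120:220,185:265],(400,500),interpolation=cv2.INTER_CUBIC)
cv2.imwrite('pics/x1.png',np.hstack([a,b]))
for n in('w1','s1','t1b'): print(n,'tcp',proj(n,[.541,-.1045,.071]),'bar top',proj(n,[.541,-.1045,.104]))
E
```

```text
w1 tcp [257.43217082 217.98722331] bar top [257.76070986 240.51199082]
s1 tcp [228.06657651 187.19073214] bar top [227.49253964 178.32059005]
t1b tcp [300.86879495 180.05415862] bar top [302.14034271 178.56754499]
```

View pics/x1.png

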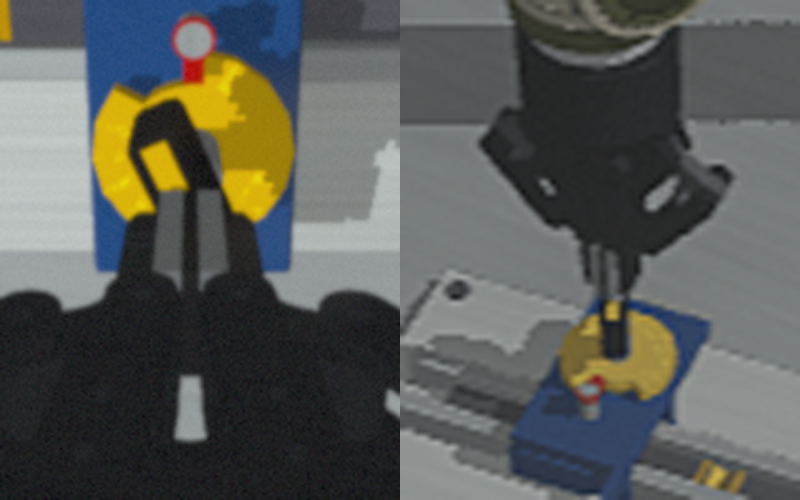

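```bash
python3 - <<'E'
from h import *
for th in(.541,.7,.85):
  for s,w,z in((25,7,.104),(25,-7,.104),(25,7,.076),(25,-7,.076),(0,0,.104)):
    p=np.r_[H+np.array([s*np.cos(th)-w*np.sin(th),s*np.sin(th)+w*np.cos(th)])/1e3,z]
    print(th,s,w,z,'w',np.round((proj('w1',p)-[180,150])*2.5),'s',np.round((proj('s1',p)-[185,120])*5+[400,0]))
for z in(.104,.09,.055): print(z,'far end',ray('w1',np.array((160,105))/2.5+[180,150],z),'disc?',ray('w1',np.array((193,150))/2.5+[180,150],z))
print('tips',ray('w1',np.array((190,190))/2.5+[180,150],.071),ray('w1',np.array((190,190))/2.5+[180,150],.104))
d=np.load('pics/w1.npz');print('cam',-d['view'][:3,:3].T@d['view'][:3,3]); st()
E
```

```text
0.541 25 7 0.104 w [122. 144.] s [626. 327.]
0.541 25 -7 0.104 w [179. 121.] s [598. 328.]
0.541 25 7 0.076 w [132. 106.] s [628. 365.]
0.541 25 -7 0.076 w [181.  86.] s [600. 365.]
0.541 0 0 0.104 w [194. 226.] s [612. 292.]
0.7 25 7 0.104 w [109. 156.] s [633. 325.]
0.7 25 -7 0.104 w [161. 125.] s [606. 329.]
0.7 25 7 0.076 w [121. 116.] s [636. 363.]
0.7 25 -7 0.076 w [165.  89.] s [608. 366.]
0.7 0 0 0.104 w [194. 226.] s [612. 292.]
0.85 25 7 0.104 w [ 98. 169.] s [640. 322.]
0.85 25 -7 0.104 w [145. 131.] s [613. 329.]
0.85 25 7 0.076 w [112. 127.] s [642. 360.]
0.85 25 -7 0.076 w [151.  94.] s [616. 367.]
0.85 0 0 0.104 w [194. 226.] s [612. 292.]
0.104 far end [ 0.56915224 -0.09295573  0.104     ] disc? [ 0.55968969 -0.10156664  0.104     ]
0.09 far end [ 0.56463912 -0.09293852  0.09      ] disc? [ 0.55424687 -0.10239545  0.09      ]
0.055 far end [ 0.55335631 -0.0928955   0.055     ] disc? [ 0.54063984 -0.10446746  0.055     ]
tips [ 0.53485172 -0.10434568  0.071     ] [ 0.54993927 -0.10223685  0.104     ]
cam [ 0.61508783 -0.09313087  0.2464951 ]
 t5.5 jig xy mm [ 0.1  -0.08] z0.0711 F x,y,z [ 0.05 -1.09  5.04] M [-0.13 -0.03  0.01] gap-0.001
```

```bash
python3 - <<'E'
from h import *
env.movel([*H,.20],velocity=.15); s=st('up')
grab('wrist','w2'); grab('scene','s2')
T=s['position'];print(proj('s2',T),proj('w2',T), proj('s2',T+[0,0,.033]),proj('w2',T+[0,0,.033]))
b=proj('s2',T).astype(int);o=b-[40,50];print('origin',o)
cv2.imwrite('pics/x2.png',np.hstack([cv2.resize(cv2.imread('pics/w2.png')[150:350,180:340],(400,500),interpolation=cv2.INTER_CUBIC),cv2.resize(cv2.imread('pics/s2.png')[o[1]:o[1]+100,o[0]:o[0]+80],(400,500),interpolation=cv2.INTER_CUBIC)]))
E
```

```text
up t6.5 jig xy mm [-0.44  0.29] z0.1989 F x,y,z [-1.08  0.01  0.83] M [ 0.01 -0.04  0.01] gap-0.002
[225.89286016 150.65266409] [257.50264544 217.91686336] [225.22473878 140.26555656] [257.77183605 240.56385331]
origin [185 100]
```

View pics/x2.png

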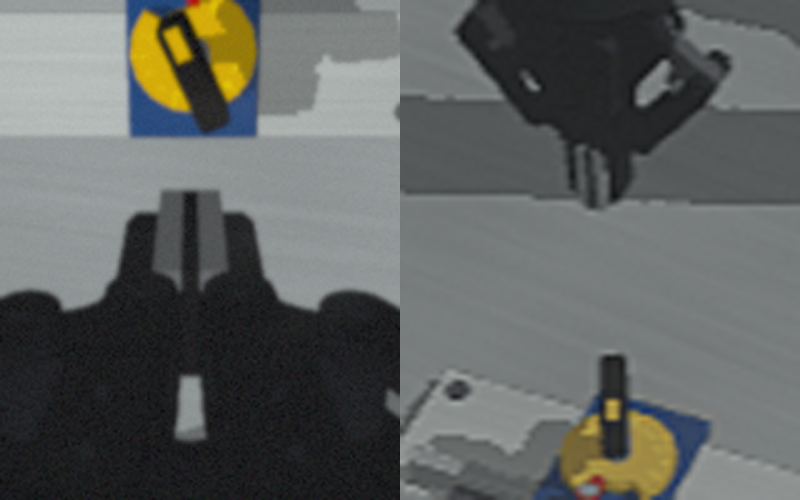

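The scene view shows the shut tips at px (224.4,141.4), against (225.9,150.7) predicted. So the real tips are about 33 mm higher than the reported TCP, which matches the light contact on the bar's top (104 mm) at reported z = 71 mm. The jaws closed just above the bar, and the handle hasn't moved. I'll apply this offset and grasp again.

```bash
cat >> h.py <<'E'
OFF=.0325  # true tip height minus reported TCP height
Z=.072-OFF
E
python3 - <<'E'
from h import *
f=lambda p:ray('w2',np.array(p)/2.5+[180,150]-.3,.104)
a,b=f((170,13)),f((214,127)); th=np.arctan2(*(a-b)[1::-1]); print(a,b,(a+b)/2,np.linalg.norm(a-b),th)
env.release(); env.reach([*H,.15],quat(.541,True))
print(env.movel([*H,Z],velocity=.06,guard=8)); st('down')
env.close_gripper(effort=50); s=st('grip')
grab('wrist','w3'); grab('scene','s3')
cv2.imwrite('pics/x3.png',np.hstack([cv2.resize(cv2.imread('pics/w3.png')[150:350,180:340],(400,500),interpolation=cv2.INTER_CUBIC),cv2.resize(cv2.imread('pics/s3.png')[120:220,185:265],(400,500),interpolation=cv2.INTER_CUBIC)]))
E
```

```text
[ 0.56618668 -0.09134192  0.104     ] [ 0.52089498 -0.1156705   0.104     ] [ 0.54354083 -0.10350621  0.104     ] 0.051412233651937846 0.4929265206690726
False
down t9.9 jig xy mm [ 0.14 -0.09] z0.0398 F x,y,z [-0.41 -0.04 -0.04] M [ 0.    0.03 -0.02] gap1.004
grip t10.5 jig xy mm [ 0.18 -0.09] z0.0397 F x,y,z [-0.04  0.04  2.1 ] M [ 0.07 -0.13  0.1 ] gap0.154
```

View pics/x3.png

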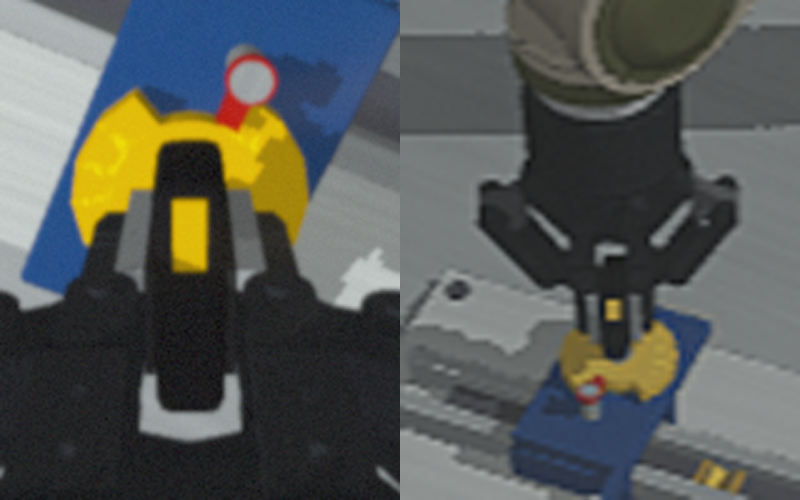

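The bar now sits between the pads (gap 13 mm) and is aligned with the jaws. Next: turn, check, then slide.

```bash
python3 - <<'E'
from h import *
for th in(.44,.34,.24,YAW):
    env.movel([*H,Z],velocity=.03,frame=quat(th,True)); st('th%.2f'%th)
env.hold(.2); st('rest'); grab('wrist','w4'); grab('scene','s4')
cv2.imwrite('pics/x4.png',np.hstack([cv2.resize(cv2.imread('pics/w4.png')[150:350,180:340],(400,500),interpolation=cv2.INTER_CUBIC),cv2.resize(cv2.imread('pics/s4.png')[120:220,185:265],(400,500),interpolation=cv2.INTER_CUBIC)]))
E
```

```text
th0.44 t10.9 jig xy mm [ 0.12 -0.12] z0.0397 F x,y,z [-0.35 -0.31  3.25] M [-0.06 -0.04 -0.18] gap0.154
th0.34 t11.1 jig xy mm [ 0.18 -0.18] z0.0397 F x,y,z [ 0.13 -0.61  3.89] M [-0.05 -0.12 -0.01] gap0.152
th0.24 t11.4 jig xy mm [ 0.18 -0.23] z0.0397 F x,y,z [-0.65 -2.41  4.46] M [-0.28 -0.17  0.02] gap0.154
th0.14 t11.6 jig xy mm [ 0.17 -0.29] z0.0397 F x,y,z [-0.17 -2.57  4.4 ] M [-0.46 -0.24 -0.05] gap0.158
rest t11.8 jig xy mm [ 0.17 -0.29] z0.0397 F x,y,z [ 0.2  -3.28  4.6 ] M [-0.53 -0.16  0.03] gap0.154
```

View pics/x4.png

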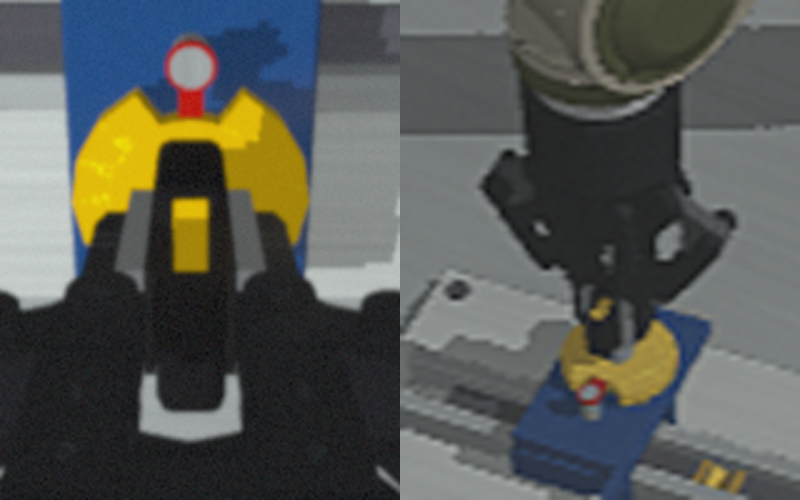

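The disc's notch now faces the hook squarely. Sliding along the rail.

```bash
cat >> h.py <<'E'
def go(y,v=.03,x=0.): env.movel([*(H+ex*x/1e3+ey*y/1e3),Z],velocity=v)
E
python3 - <<'E'
from h import *
for y in(15,30,45,58,61,63): go(y,.05 if y<60 else .015); s=st(y)
B=[]
y=63
while y<73:
    y+=.5; go(y,.01); s=st(y); F=s['contact_force'][:2]@ey
    if len(B)>=3 and abs(F-np.mean(B))>3: break
    B.append(F)
E
```

```text
15 t12.4 jig xy mm [ 0.14 15.61] z0.0397 F x,y,z [-0.01  0.77  6.83] M [ 0.21 -0.13  0.  ] gap0.155
30 t12.8 jig xy mm [ 0.13 30.69] z0.0397 F x,y,z [-1.24  0.86  7.69] M [ 0.12 -0.04  0.01] gap0.154
45 t13.3 jig xy mm [ 0.13 45.69] z0.0397 F x,y,z [0.21 2.03 6.15] M [ 0.16 -0.01  0.05] gap0.158
58 t13.7 jig xy mm [ 0.11 58.69] z0.0397 F x,y,z [0.53 0.82 7.98] M [ 0.16 -0.12  0.01] gap0.159
61 t14.0 jig xy mm [ 0.09 61.35] z0.0397 F x,y,z [-0.61 -0.84  6.82] M [-0.03 -0.06  0.06] gap0.151
63 t14.3 jig xy mm [ 0.13 63.36] z0.0397 F x,y,z [ 0.97 -0.13  5.49] M [-0.06 -0.25 -0.  ] gap0.153
63.5 t14.6 jig xy mm [ 0.13 63.82] z0.0397 F x,y,z [0.73 0.26 6.  ] M [-0.07 -0.14 -0.05] gap0.155
64.0 t14.8 jig xy mm [ 0.11 64.35] z0.0397 F x,y,z [-0.51  0.7   6.17] M [-0.01 -0.19  0.01] gap0.159
64.5 t15.1 jig xy mm [ 0.12 64.93] z0.0397 F x,y,z [-1.19  0.38  6.02] M [-0.03 -0.04  0.03] gap0.156
65.0 t15.3 jig xy mm [ 0.12 65.53] z0.0397 F x,y,z [ 1.39 -0.1   6.51] M [ 0.18 -0.2   0.03] gap0.149
65.5 t15.6 jig xy mm [ 0.12 66.09] z0.0397 F x,y,z [0.4  1.31 7.11] M [ 0.23 -0.17  0.03] gap0.153
66.0 t15.8 jig xy mm [ 0.08 66.76] z0.0397 F x,y,z [0.65 3.24 6.83] M [ 0.36 -0.1   0.01] gap0.157
66.5 t16.1 jig xy mm [ 0.09 67.66] z0.0397 F x,y,z [0.73 4.54 7.13] M [ 0.7  -0.17 -0.05] gap0.155
```

The ball is pulling forward into the groove (+4.5 N at 67.7 mm). I'll carry on until the force balances.

```bash
python3 - <<'E'
from h import *
y=66.5
while y<74:
    y+=.5; go(y,.01); s=st(y); F=s['contact_force'][:2]@ey
    if F<-2.5: break
E
```

```text
67.0 t16.3 jig xy mm [ 0.1  67.88] z0.0397 F x,y,z [0.9  2.   6.32] M [ 0.47 -0.12  0.05] gap0.157
67.5 t16.6 jig xy mm [ 0.07 68.94] z0.0397 F x,y,z [1.61 6.11 7.48] M [ 0.97 -0.25 -0.  ] gap0.154
68.0 t16.8 jig xy mm [ 0.07 69.8 ] z0.0396 F x,y,z [1.81 7.48 8.54] M [ 1.32 -0.23 -0.  ] gap0.155
68.5 t17.1 jig xy mm [ 0.08 70.31] z0.0397 F x,y,z [0.24 7.97 8.43] M [ 1.19 -0.02 -0.04] gap0.151
69.0 t17.3 jig xy mm [ 0.08 70.5 ] z0.0397 F x,y,z [0.5  6.28 7.48] M [ 0.92 -0.06  0.01] gap0.156
69.5 t17.6 jig xy mm [ 0.08 70.62] z0.0397 F x,y,z [1.25 4.29 6.76] M [ 0.67 -0.03  0.01] gap0.153
70.0 t17.8 jig xy mm [ 0.1  70.74] z0.0397 F x,y,z [-0.24  1.96  7.15] M [ 0.31 -0.08  0.02] gap0.158
70.5 t18.1 jig xy mm [ 0.11 70.88] z0.0397 F x,y,z [-0.46  0.12  7.34] M [ 0.03 -0.07 -0.02] gap0.152
71.0 t18.3 jig xy mm [ 0.09 70.96] z0.0397 F x,y,z [-0.1  -2.57  5.48] M [-0.35 -0.16  0.02] gap0.154
```

Clear click: the carriage jumped ahead and locked at 70.9 mm while the force swung from +8 to −2.6 N. I'll relax to the balance point and check by eye.

```bash
python3 - <<'E'
from h import *
go(70.6,.01); env.hold(.3); st('final'); grab('wrist','w5'); grab('scene','s5')
u=proj('s5',[.566,-.029,.05]).astype(int);o=np.clip(u-[40,60],0,None)
cv2.imwrite('pics/x5.png',np.hstack([cv2.resize(cv2.imread('pics/w5.png')[130:330,160:360],(400,400),interpolation=cv2.INTER_CUBIC),cv2.resize(cv2.imread('pics/s5.png')[o[1]:o[1]+100,o[0]:o[0]+100],(400,400),interpolation=cv2.INTER_CUBIC)]))
E
```

```text
final t18.9 jig xy mm [ 0.11 70.89] z0.0397 F x,y,z [-0.5  -1.15  6.52] M [-0.1  -0.18  0.01] gap0.152
```

View pics/x5.png

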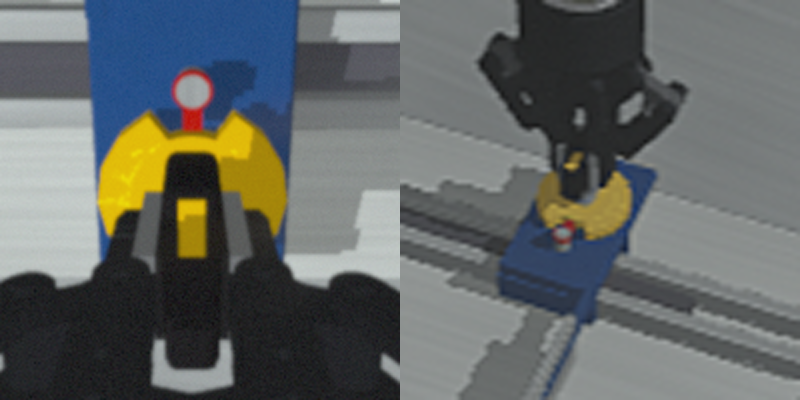

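```bash
python3 -c "
from h import *
job.hand_in(); st('after')"
```

```text
the job is handed in; nothing more can be done
the job is handed in; nothing more can be done
```

The fence is set in the notch with the handle still gripped, and I handed the job in at about 19 s on the robot's clock. I gripped the T handle, turned it clockwise about 0.41 rad until the disc's notch faced the red hook, then slid the fence 70.9 mm towards the end stop until the ball clicked in.

**Last checks:**
- **Click:** the force along the rail rose to +8 N as the ball dropped in, then swung to −2.6 N while the carriage stayed at 70.9 mm. That agrees with the notch measured in the images at about 70–71 mm. I never reached the 10 N or so needed to push out of it.
- **Grip and position:** the jaws were 13 mm apart on the bar, with about 1 N along the rail. The last picture shows the disc's notch facing the hook and the yellow lines hidden under the carriage.

**What went wrong or disagreed:**
- **First grasp missed:** the real fingertips sit about 33 mm above the reported tool point, so the jaws shut just above the bar and touched its top with about 5 N. Nothing moved. I corrected the height and gripped properly on the second try.
- **Upward force:** the wrist showed a steady upward force of about 6–7 N while gripping; it did no visible harm.
- **Cake and bowl:** the arm never went near them, but I did not check their positions again at the end.
- **After hand-in:** the final state reading was refused, so I have no numbers from the second after hand-in.

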